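# Park the microscope objectives by length

## Task

Park the four loose microscope objectives on the rail in order of length, one standing in the middle of each pad: the shortest on the pad next to the red end stop, then each longer one on the next pad, and the longest next to the black stop. Keep them upright, set them down without dropping or knocking them, and leave the culture dish where it is.

Things in the scene. Friction and masses are not known exactly. Their poses are not given: they have to be found in the camera images.
- objective_yellow: loose microscope objective standing upright, lens up: aluminium-coloured round barrel, yellow band and shoulder at its top, dark lens face; 33 mm tall (the shortest of four), barrel 32 mm in diameter and straight-sided from the foot to 6 mm below the top, where it narrows; 0.07 to 0.22 kg. Origin at the centre of its underside, z up along its axis.
- objective_green: loose microscope objective standing upright, lens up: aluminium-coloured round barrel, green band and shoulder at its top, dark lens face; 42 mm tall (second shortest of four), barrel 28 mm in diameter and straight-sided from the foot to 6 mm below the top, where it narrows; 0.07 to 0.22 kg. Origin at the centre of its underside, z up along its axis.
- objective_blue: loose microscope objective standing upright, lens up: aluminium-coloured round barrel, blue band and shoulder at its top, dark lens face; 51 mm tall (third shortest of four), barrel 34 mm in diameter and straight-sided from the foot to 6 mm below the top, where it narrows; 0.07 to 0.22 kg. Origin at the centre of its underside, z up along its axis.
- objective_orange: loose microscope objective standing upright, lens up: aluminium-coloured round barrel, orange band and shoulder at its top, dark lens face; 60 mm tall (the tallest of four), barrel 30 mm in diameter and straight-sided from the foot to 6 mm below the top, where it narrows; 0.07 to 0.22 kg. Origin at the centre of its underside, z up along its axis.
- pad_a: fixed white round pad with a grey disc in its middle, 46 mm in diameter, 4 mm thick, flat on top; the end pad on the rail's +y (robot's left) side. The pads stand in a row, 75 mm apart, on a grey rail. Origin at the centre of the pad's underside, 8 mm above the table (top at 12 mm); y along the row, x across it, z up.
- pad_b: fixed white round pad with a grey disc in its middle, 46 mm in diameter, 4 mm thick, flat on top; second pad from the rail's +y (left) end. The pads stand in a row, 75 mm apart, on a grey rail. Origin at the centre of the pad's underside, 8 mm above the table (top at 12 mm); y along the row, x across it, z up.
- pad_c: fixed white round pad with a grey disc in its middle, 46 mm in diameter, 4 mm thick, flat on top; third pad from the rail's +y (left) end. The pads stand in a row, 75 mm apart, on a grey rail. Origin at the centre of the pad's underside, 8 mm above the table (top at 12 mm); y along the row, x across it, z up.
- pad_d: fixed white round pad with a grey disc in its middle, 46 mm in diameter, 4 mm thick, flat on top; the end pad on the rail's -y (right) side. The pads stand in a row, 75 mm apart, on a grey rail. Origin at the centre of the pad's underside, 8 mm above the table (top at 12 mm); y along the row, x across it, z up.
- red_stop: fixed red round end stop, 22 mm in diameter, 24 mm tall, 55 mm beyond one end pad (pad_a or pad_d: it varies); a like black stop is at the other end. Both stand on the grey fixed rail (64 x 380 mm, 8 mm thick), which lies across in front of the robot, turned by up to 0.25 rad. Origin at the centre of the stop's underside.
- dish: loose closed culture dish with a blue lid rim, 60 mm in diameter, 15 mm tall, 0.05 kg, standing on the table among the objectives; to be left alone. Origin at the centre of its underside.

How it is judged:
By the outcome, as a careful person would: the job done as asked, in the order asked, and still so for the second after the job is handed in, with the robot touching nothing.
It also fails if it takes over 106 s, if anything falls off the work surface, if the arm or the gripper's body presses on something with over 40 N, if the wrist force passes 120 N, or if a joint passes its speed limit or range.

## Robot

A 7-joint arm with a two-finger parallel gripper is mounted at the origin on the work surface. World frame = base frame: x ahead of the robot, y to its left, z up, the work surface at z = 0. Lengths are in m, angles in rad, forces in N, time in s.
With the tool pointing down it reaches from about 0.425 to 0.95 m from the base axis. Payload 4.7 kg.
Tool frame: the origin (TCP) lies at the very end of the fingers, on their centre line; the grasp point (between the pads) lies 19 mm behind it (env.tcp_to_grasp is the distance from the TCP to the grasp point, in m); z points along the fingers, y is the line along which they close (so a half turn about z gives the same grasp; the last joint's range is limited). The gripper opens to 85 mm and grips with 20 to 120 N. Pads are 22 mm wide; open, the fingers measure 114 mm over their backs; the gripper's body (76 mm by 85 mm) begins 54 mm behind the grasp point. The pads swing forward as they close: fully open they stand 13 mm farther back than shut.
Start: joints at [-1.287, 0.469, -0.049, 1.532, 0.024, 1.141, -0.082], TCP at [0.208, 0.642, 0.209] pointing down, gripper open.
Joint ranges: [-2.59, 2.59], [-0.33, 1.99], [-1.39, 1.29], [0.1, 2.45], [-1.04, 4.18], [0.21, 1.99], [-2.66, 2.66]. Speed limits (rad/s): [2.57, 2.57, 3.14, 3.14, 3.14, 3.14, 3.14].

## Interface

Orientations are given as a rotation vector (axis times angle).
In Python, from cell import status, viewer, env gives the robot as it stands. The module is installed in compiled form; this text tells all that it offers.
- The arm moves only by the tool send_path, called after "Request:" as name([rows], argument=value, ...), one row to a line, values as JSON. Schema: {"type":"object","properties":{"ticks":{"type":"array","items":{"type":"object","properties":{"drx":{"type":"number"},"dry":{"type":"number"},"drz":{"type":"number"},"tx":{"type":"number"},"ty":{"type":"number"},"tz":{"type":"number"},"finger_gap":{"type":"number"}},"additionalProperties":false,"required":["finger_gap"]},"minItems":1,"maxItems":5},"grip_force":{"type":"number"},"only":{"type":"string"},"quiet":{"type":"boolean"},"lines":{"type":"string"}},"required":["ticks"],"additionalProperties":false}. ticks is a list of rows, 1 to 5 of them, each an object with the fields drx, dry, drz (a rotation vector in rad), tx, ty, tz (the shift in m), finger_gap (the opening from 0.0 (shut) to 1.0 (fully open)); a field left out counts as zero (the opening has to be given); each row shifts and turns the commanded pose from where the row before left it, along the tool's axes as they then stand; what a row does not reach is not made up. A row lasts 1/12 s, in which the tool goes at most 0.0417 m and 0.125 rad, less where a joint would pass 70% of its speed; a pose out of reach is approached as far as the arm can. The fingers move at their own pace and stop on an object; grip_force is the grip in N (left out, the last holds). Time passes only in rows, so rows that do not move let the fingers close. The tool returns the time, the measured TCP pose, the force, the opening and the grip force at its end. only (a regular expression) keeps the lines of the reply that match it, lines (a string "A,B") keeps lines A to B, and quiet returns only ok. Input that does not fit is refused with a message, and nothing moves.
- status.observe(): the state, without advancing time (a new reading comes with each control period).
- viewer.capture(name): name is "scene" or "top"; returns a dict with "img" (420x560x3 uint8, red, green, blue), "fov_y" (degrees; the focal length in pixels is half the picture's height over the tangent of half this angle, whatever the lens; pixels are square), "cx", "cy" (the principal point, pixels), "rvec" (rotation vector, rad) and "tvec" (3), from world to camera coordinates, as OpenCV has them. Camera axes: x right, y down, z forward; pixel columns grow to the right and rows downward; lengths in m; the calibration is good to about 2 mm. A picture is of the moment at which its call begins. There is no depth.
- env.close_job(): hands the job in; it is judged then, once.
The state is a dict: "time_s": time; "q": joint angles; "joint_velocities": joint speeds; "joint_efforts": joint torques, N m; "ee_pos": TCP position; "orientation": TCP orientation; "wrist_force": force on the tool from outside, world axes, zero at the start; "wrist_torque": the same for the moment, N m; "finger_gap": opening from 0.0 (shut) to 1.0 (fully open); "finger_force": force on a finger pad.
Only numpy, scipy, OpenCV 4.12 (cv2) and the standard library are available. Lean on these libraries where they do the work, as an engineer would, in place of code of your own. Each camera call takes 0.05 s, during which the arm holds its last target. There are 200 camera calls.

## Working session

There is one attempt and no reset: what is moved stays moved. The work goes in short steps, Python scripts to look and compute and a tool call to move; the robot and the scene stay as the last step left them, time stands still between calls to the robot, and variables do not carry over. Pictures are saved under pics/ and viewed, at most 14 in all, crops included, and the job is handed in when it is done.

```bash
mkdir -p pics; ls
```

Run:
```python
from cell import status, viewer, env
import cv2
for n in ("scene","top"):
    c=viewer.capture(n); cv2.imwrite(f"pics/{n}0.png",c["img"][:,:,::-1]); print(n,{k:v for k,v in c.items() if k!="img"})
s=status.observe(); print(s); print(env.tcp_to_grasp)
```

```text
pics
scene {'fov_y': 43.81461768348547, 'cx': 278.1928087266957, 'cy': 224.3027753107, 'rvec': array([ 1.12345999,  2.47096818, -0.89487517]), 'tvec': array([ 0.34797091, -0.27675598,  1.31815754])}
top {'fov_y': 43.54436718003859, 'cx': 284.5937595721077, 'cy': 206.93501050388133, 'rvec': array([ 2.12282317, -2.13801709,  0.14072568]), 'tvec': array([0.02842746, 0.53000936, 1.13342264])}
{'time_s': 0.1, 'q': array([-1.28692449,  0.46938878, -0.04862706,  1.53359407,  0.02408625,
        1.14101835, -0.08228146]), 'joint_velocities': array([ 0.00028172, -0.00263237, -0.00137502, -0.00511105,  0.00198723,
       -0.00290711,  0.00140262]), 'joint_efforts': array([ 7.12985366e-04, -5.11514854e+01, -4.70206118e-02, -2.38390946e+01,
        1.07660700e-02,  4.42541874e-03, -1.90754940e-05]), 'ee_pos': array([0.20748289, 0.64170847, 0.20803934]), 'orientation': array([-4.89152141e-01, -3.10302731e+00,  2.83806790e-03]), 'wrist_force': array([ 0.56918451,  0.18772237, -0.38448857]), 'wrist_torque': array([ 0.01880923, -0.0172291 ,  0.02139506]), 'finger_force': 0.0, 'finger_gap': 0.9971122519968931}
0.0187
```

View pics/scene0.png

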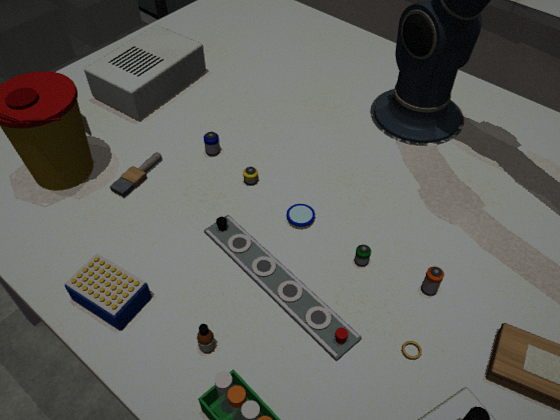

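View pics/top0.png

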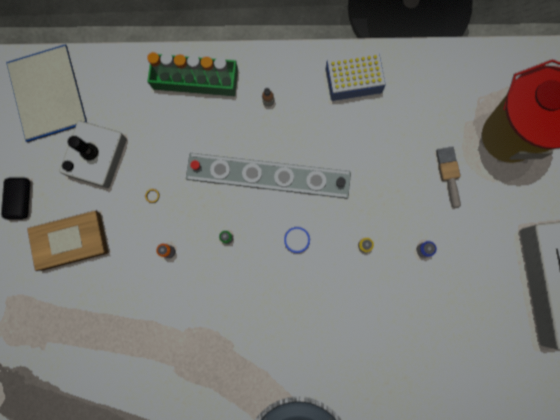

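The scene shows the rail with its red stop at (341,335) and black stop at (222,224). The top view shows yellow at (367,245), blue (428,249), green (226,238), orange (165,251), the dish (297,239), and pads at (220,169), (252,173), (284,177), (316,181). Red is on the +y side. Next I'll zoom in.

Run:
```python
import cv2,numpy as np
t=cv2.imread("pics/top0.png"); s=cv2.imread("pics/scene0.png")
T=dict(y=(367,245),g=(226,238),b=(428,249),o=(165,251)); S=dict(y=(251,175),g=(363,255),b=(212,143),o=(432,281))
def c(im,p,h=16): 
    return cv2.resize(im[p[1]-h:p[1]+h,p[0]-h:p[0]+h],(200,200),interpolation=cv2.INTER_NEAREST)
r1=np.hstack([c(t,T[k]) for k in "ygbo"]); r2=np.hstack([c(s,S[k],20) for k in "ygbo"])
r3=cv2.resize(t[145:205,180:360],(600,200),interpolation=cv2.INTER_NEAREST); r3=np.hstack([r3,np.zeros((200,200,3),np.uint8)])
cv2.imwrite("pics/z1.png",np.vstack([r1,r2,r3]))
```

```text
(no output)
```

View pics/z1.png

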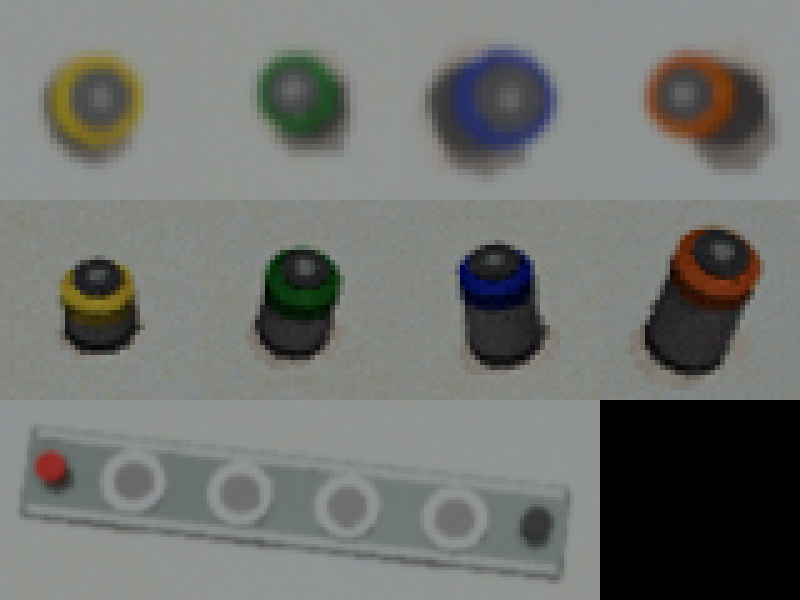

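The crops show all four lens faces clearly inside their coloured rings, and the grey pad discs inside white rings. I'll measure these automatically.

Create vis.py:
```python
import cv2,numpy as np
from scipy.optimize import least_squares
from cell import viewer
def cap(n,save=None):
    c=viewer.capture(n); f=c["img"].shape[0]/2/np.tan(np.radians(c["fov_y"]/2))
    c["K"]=np.array([[f,0,c["cx"]],[0,f,c["cy"]],[0,0,1]])
    if save: cv2.imwrite(save,c["img"][:,:,::-1])
    return c
def proj(c,X): return cv2.projectPoints(np.float64(X).reshape(-1,3),c["rvec"],c["tvec"],c["K"],None)[0][:,0]
def tri(cs,ps):
    r=least_squares(lambda X:np.concatenate([(proj(c,X)[0]-p) for c,p in zip(cs,ps)]),[.6,0,.03],x_scale=.1)
    return r.x,np.abs(r.fun).max()
def ray_z(c,p,z):
    return least_squares(lambda X:proj(c,[X[0],X[1],z])[0]-p,[.6,0]).x
HUE=dict(y=(22,34),g=(45,85),b=(110,130),o=(4,18))
def lens(c,p,k,h=16):
    """centre of the lens face: unsaturated pixels enclosed by the coloured ring"""
    x0,y0=int(p[0])-h,int(p[1])-h; S=8
    im=cv2.resize(c["img"][y0:y0+2*h,x0:x0+2*h],None,fx=S,fy=S,interpolation=cv2.INTER_CUBIC)
    H=cv2.cvtColor(im,cv2.COLOR_RGB2HSV); lo,hi=HUE[k]
    m=((H[...,0]>=lo)&(H[...,0]<=hi)&(H[...,1]>90)).astype(np.uint8)
    n,l,st,_=cv2.connectedComponentsWithStats(m); m=(l==1+st[1:,4].argmax()).astype(np.uint8)
    hull=cv2.convexHull(cv2.findNonZero(m)); f=np.zeros_like(m); cv2.fillConvexPoly(f,hull,1)
    g=cv2.morphologyEx(f&(1-m),cv2.MORPH_OPEN,np.ones((13,13)))
    n,l,st,ce=cv2.connectedComponentsWithStats(g); i=1+st[1:,4].argmax()
    return (ce[i]+.5)/S-.5+[x0,y0], st[i,4]/S/S
def disc(c,p,h=6):
    """centre of the grey pad disc: dark part enclosed by white ring"""
    x0,y0=int(round(p[0]))-h,int(round(p[1]))-h; S=8
    g=cv2.resize(cv2.cvtColor(c["img"],cv2.COLOR_RGB2GRAY)[y0:y0+2*h+1,x0:x0+2*h+1],None,fx=S,fy=S,interpolation=cv2.INTER_CUBIC)
    t,m=cv2.threshold(g,0,1,cv2.THRESH_BINARY_INV+cv2.THRESH_OTSU)
    n,l,st,ce=cv2.connectedComponentsWithStats(m); i=l[l.shape[0]//2,l.shape[1]//2]
    return (ce[i]+.5)/S-.5+[x0,y0], st[i,4]/S/S
```

Run:
```python
from vis import *
t,s=cap("top"),cap("scene"); np.set_printoptions(precision=4,suppress=True)
T=dict(y=(367,245),g=(226,238),b=(428,249),o=(165,251)); S=dict(y=(251,175),g=(363,255),b=(212,143),o=(432,281))
for k in "ygbo":
    a,A=lens(t,T[k],k); b,B=lens(s,S[k],k,20); print(k,a,A,b,B,*tri([t,s],[a,b]))
P=[(220,169),(252,173),(284,177),(316,181)]; Q=[(318,318),(290,291),(264,266),(239,243)]
X=[]
for p,q in zip(P,Q):
    a,A=disc(t,p); b,B=disc(s,q,6); x,r=tri([t,s],[a,b]); X.append(x); print(a,A,b,B,x,r)
print(np.linalg.norm(np.diff(X,axis=0),axis=1))
```

```text
y [366.5274 244.2002] 65.328125 [250.0299 170.4245] 40.828125 [ 0.4458 -0.1559  0.0321] 0.37508331431223496
g [224.3991 236.0432] 55.34375 [363.5427 248.4892] 50.140625 [0.4656 0.1592 0.0421] 0.24836386162652957
b [428.9689 248.0223] 89.84375 [210.4413 135.4326] 40.109375 [ 0.4349 -0.2888  0.0499] 0.42355818938222
o [161.973  249.5512] 50.96875 [435.7277 271.2236] 69.5625 [0.4353 0.2929 0.0604] 0.2368805081783023
[219.5356 168.8214] 101.375 [317.9897 317.3465] 144.953125 [0.6251 0.1768 0.0127] 0.3701470508459863
[251.591  172.5783] 105.59375 [289.865  290.3968] 139.03125 [0.6151 0.1023 0.0131] 0.4446410074993423
[283.5884 176.4648] 108.46875 [263.6857 265.4579] 131.296875 [0.6052 0.0281 0.0133] 0.3749491669659051
[315.8618 180.0208] 105.1875 [238.9238 242.4299] 122.75 [ 0.5961 -0.0464  0.0136] 0.3135452017327225
[0.0751 0.0749 0.075 ]
```

The triangulated heights (32, 42, 50 and 60 mm) and the pad pitch (75 mm) match the text. Red is at the +y end, so yellow goes to pad a, green to b, blue to c and orange to d. I'll turn the tool so the fingers close across the rail, which makes tool x run along the rail.

Create go.py:
```python
"""python3 go.py name z : tool-axis shift from the measured pose to stand over a named place"""
import sys,numpy as np
from scipy.spatial.transform import Rotation as R
from cell import status
P=dict(y=(.4458,-.1559),g=(.4656,.1592),b=(.4349,-.2888),o=(.4353,.2929),
       A=(.6251,.1768),B=(.6151,.1023),C=(.6052,.0281),D=(.5961,-.0464))
d=np.array(P["A"])-P["D"]; d/=np.linalg.norm(d)
G=R.from_matrix(np.array([[d[0],d[1],0],[d[1],-d[0],0],[0,0,-1]]).T)
def main(n,z):
    s=status.observe(); N=R.from_rotvec(s["orientation"])
    print(n,"rot",(N.inv()*G).as_rotvec().round(4),"shift",N.inv().apply(np.r_[P[n],float(z)]-s["ee_pos"]).round(4),
      "pos",s["ee_pos"].round(4),"t",round(s["time_s"],2),"q7",s["q"][6].round(2),"F",s["wrist_force"].round(1),"gap",round(s["finger_gap"],3))
if __name__=="__main__": main(*sys.argv[1:])
```

```bash
python3 go.py o .15
```

```text
o rot [-1.0000e-03  8.0000e-04  1.3873e+00] shift [-0.3241 -0.262   0.0587] pos [0.2076 0.6419 0.2084] t 0.2 q7 -0.08 F [ 0.7 -0.4 -0.1] gap 0.999
```

Request:
send_path([
  {"drz": 0.125, "finger_gap": 1},
  {"drz": 0.125, "finger_gap": 1},
  {"drz": 0.125, "finger_gap": 1},
  {"drz": 0.125, "finger_gap": 1},
  {"drz": 0.125, "finger_gap": 1},
], grip_force=40)

```text
time_s: 0.62
ee_pos: [0.2076, 0.6421, 0.2087]
orientation: [-1.428, -2.798, 0.001]
wrist_force: [-0.3, -0.3, -0.2]
finger_gap: 1.003
finger_force: 0.0
```

Request:
send_path([
  {"drz": 0.125, "finger_gap": 1},
  {"drz": 0.125, "finger_gap": 1},
  {"drz": 0.125, "finger_gap": 1},
  {"drz": 0.125, "finger_gap": 1},
  {"drz": 0.125, "finger_gap": 1},
])

```text
time_s: 1.03
ee_pos: [0.2076, 0.6421, 0.2088]
orientation: [2.219, 2.223, -0.001]
wrist_force: [0.1, 0.0, -0.6]
finger_gap: 1.003
finger_force: 0.0
```

Request:
send_path([
  {"drz": 0.12, "finger_gap": 1},
  {"finger_gap": 1},
])

```text
time_s: 1.2
ee_pos: [0.2075, 0.6422, 0.2087]
orientation: [2.344, 2.091, -0.0]
wrist_force: [-0.2, -0.5, 0.1]
finger_gap: 1.001
finger_force: 0.0
```

```bash
python3 go.py o .15
```

```text
o rot [0.0003 0.0006 0.0155] shift [-0.3211  0.266   0.059 ] pos [0.2075 0.6422 0.2087] t 1.2 q7 -1.33 F [-0.2 -0.5  0.1] gap 1.001
```

Request:
send_path([
  {"drz": 0.0155, "tx": -0.032, "ty": 0.0266, "finger_gap": 1},
  {"tx": -0.032, "ty": 0.0266, "finger_gap": 1},
  {"tx": -0.032, "ty": 0.0266, "finger_gap": 1},
  {"tx": -0.032, "ty": 0.0266, "finger_gap": 1},
  {"tx": -0.032, "ty": 0.0266, "finger_gap": 1},
])

```text
time_s: 1.62
ee_pos: [0.3204, 0.4652, 0.209]
orientation: [-2.354, -2.08, -0.0]
wrist_force: [0.8, 0.6, 0.3]
finger_gap: 1.004
finger_force: 0.0
```

Request:
send_path([
  {"tx": -0.032, "ty": 0.0266, "finger_gap": 1},
  {"tx": -0.032, "ty": 0.0266, "finger_gap": 1},
  {"tx": -0.032, "ty": 0.0266, "tz": 0.01, "finger_gap": 1},
  {"tx": -0.032, "ty": 0.0266, "tz": 0.02, "finger_gap": 1},
  {"tx": -0.031, "ty": 0.0266, "tz": 0.02, "finger_gap": 1},
])

```text
time_s: 2.03
ee_pos: [0.428, 0.2982, 0.1633]
orientation: [-2.355, -2.079, -0.004]
wrist_force: [0.8, 0.3, -0.5]
finger_gap: 1.003
finger_force: 0.0
```

Request:
send_path([
  {"finger_gap": 1},
  {"finger_gap": 1},
])

```text
time_s: 2.2
ee_pos: [0.4276, 0.2967, 0.1621]
orientation: [2.361, 2.072, -0.003]
wrist_force: [-0.6, 1.0, 0.3]
finger_gap: 1.004
finger_force: 0.0
```

```bash
python3 go.py o .12
```

```text
o rot [-0.001   0.0019 -0.0012] shift [-0.0027  0.0082  0.0421] pos [0.4276 0.2967 0.1621] t 2.2 q7 -0.68 F [-0.6  1.   0.3] gap 1.004
```

Request:
send_path([
  {"tx": -0.0027, "ty": 0.0082, "tz": 0.034, "finger_gap": 1},
  {"tz": 0.018, "finger_gap": 1},
  {"finger_gap": 1},
  {"finger_gap": 1},
])

```text
time_s: 2.53
ee_pos: [0.4338, 0.297, 0.1107]
orientation: [-2.355, -2.079, 0.002]
wrist_force: [0.6, 0.0, -0.2]
finger_gap: 1.002
finger_force: 0.0
```

```bash
python3 go.py o .022
```

Run:
```python
from vis import *
s=cap("scene"); t=cap("top")
a=cv2.resize(s["img"][190:310,370:510],None,fx=4,fy=4); b=cv2.resize(t["img"][190:310,130:194],None,fx=4,fy=4)
cv2.imwrite("pics/o1.png",np.hstack([a,b[:480]])[:,:,::-1][:,:800])
```

```text
o rot [-0.0011  0.0006  0.005 ] shift [-0.0038  0.0021  0.0887] pos [0.4338 0.297  0.1107] t 2.53 q7 -0.63 F [ 0.6  0.  -0.2] gap 1.002
```

View pics/o1.png

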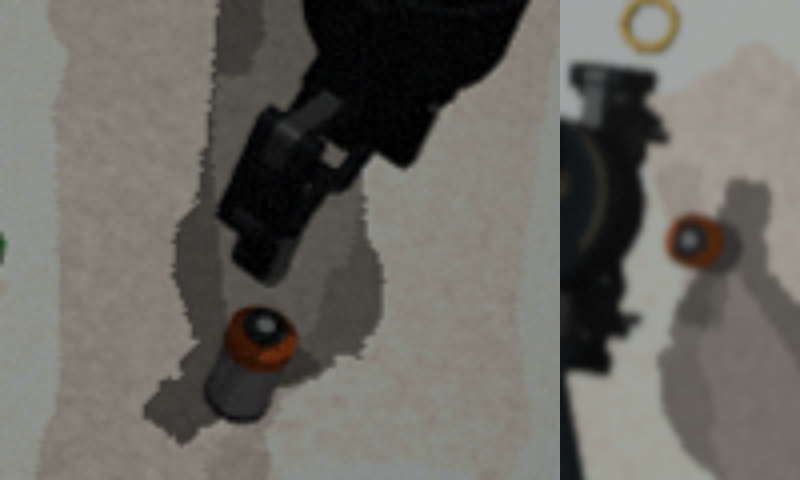

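The scene crop shows the gripper standing above the orange objective (its lens is at about (436,271) in full-image pixels), with the fingers clear of it. Next I'll correct the offset and descend.

Request:
send_path([
  {"tx": -0.0038, "ty": 0.0021, "tz": 0.02, "finger_gap": 1},
  {"finger_gap": 1},
  {"finger_gap": 1},
])

```text
time_s: 2.88
ee_pos: [0.4361, 0.2922, 0.0916]
orientation: [-2.358, -2.076, -0.0]
wrist_force: [0.5, -0.2, 0.5]
finger_gap: 0.997
finger_force: 0.0
```

```bash
python3 go.py o .022
```

Run:
```python
from vis import *
from cell import status
s=cap("scene"); p=status.observe()["ee_pos"]; print(proj(s,p), proj(s,[.4353,.2929,.06]))
```

```text
o rot [-0.0001 -0.0003  0.0023] shift [ 0.0006 -0.0009  0.0696] pos [0.4361 0.2922 0.0916] t 2.88 q7 -0.61 F [ 0.5 -0.2  0.5] gap 0.997
[[439.17694372 261.24059922]] [[435.46258457 271.34718583]]
```

Request:
send_path([
  {"tx": 0.0006, "ty": -0.0009, "tz": 0.03, "finger_gap": 1},
  {"tz": 0.025, "finger_gap": 1},
  {"tz": 0.013, "finger_gap": 1},
  {"finger_gap": 1},
  {"finger_gap": 1},
])

```text
time_s: 3.35
ee_pos: [0.4358, 0.2931, 0.0236]
orientation: [-2.358, -2.076, -0.001]
wrist_force: [-0.4, 0.2, -0.6]
finger_gap: 1.001
finger_force: 0.0
```

```bash
python3 go.py o .022
```

```text
o rot [ 0.0004 -0.0006  0.0021] shift [-0.0003 -0.0005  0.0016] pos [0.4358 0.2931 0.0236] t 3.35 q7 -0.56 F [-0.4  0.2 -0.6] gap 1.001
```

Centred to within 1 mm. Closing gently now, then a short lift.

Request:
send_path([
  {"finger_gap": 0.5},
  {"finger_gap": 0.42},
  {"finger_gap": 0.38},
  {"finger_gap": 0.3},
  {"finger_gap": 0},
], grip_force=30)

```text
time_s: 3.77
ee_pos: [0.4356, 0.293, 0.0236]
orientation: [-2.358, -2.075, -0.002]
wrist_force: [-0.8, 0.0, 6.1]
finger_gap: 0.336
finger_force: 29.2
```

Request:
send_path([
  {"finger_gap": 0},
  {"finger_gap": 0},
  {"finger_gap": 0},
  {"finger_gap": 0},
])

```text
time_s: 4.1
ee_pos: [0.4357, 0.293, 0.0237]
orientation: [-2.358, -2.075, -0.002]
wrist_force: [-0.8, -0.0, 5.7]
finger_gap: 0.33
finger_force: 29.3
```

```bash
python3 go.py o .022
```

```text
o rot [ 0.0003 -0.0012  0.0017] shift [-0.0002 -0.0004  0.0017] pos [0.4357 0.293  0.0237] t 4.1 q7 -0.56 F [-0.8 -0.   5.7] gap 0.33
```

Request:
send_path([
  {"tz": -0.01, "finger_gap": 0},
  {"tz": -0.03, "finger_gap": 0},
  {"tz": -0.035, "finger_gap": 0},
  {"tz": -0.03, "finger_gap": 0},
  {"tz": -0.01, "finger_gap": 0},
])

```text
time_s: 4.52
ee_pos: [0.4376, 0.2936, 0.1423]
orientation: [2.359, 2.075, 0.011]
wrist_force: [1.0, 0.3, -2.5]
finger_gap: 0.332
finger_force: 30.2
```

Request:
send_path([
  {"finger_gap": 0},
])

```text
time_s: 4.6
ee_pos: [0.4369, 0.2935, 0.1407]
orientation: [-2.358, -2.075, -0.009]
wrist_force: [-0.0, -0.0, -2.7]
finger_gap: 0.328
finger_force: 30.2
```

```bash
python3 go.py D .14
```

```text
D rot [ 0.0037 -0.0047  0.0016] shift [-0.3169  0.2011 -0.    ] pos [0.4369 0.2935 0.1407] t 4.6 q7 -0.64 F [-0.  -0.  -2.7] gap 0.328
```

Request:
send_path([
  {"tx": -0.017, "ty": 0.011, "finger_gap": 0},
  {"tx": -0.03, "ty": 0.019, "finger_gap": 0},
  {"tx": -0.035, "ty": 0.022, "finger_gap": 0},
  {"tx": -0.035, "ty": 0.022, "finger_gap": 0},
  {"tx": -0.035, "ty": 0.022, "finger_gap": 0},
])

```text
time_s: 5.02
ee_pos: [0.5101, 0.1277, 0.1359]
orientation: [-2.356, -2.076, 0.006]
wrist_force: [1.2, 0.2, -1.8]
finger_gap: 0.332
finger_force: 30.1
```

Request:
send_path([
  {"tx": -0.035, "ty": 0.022, "finger_gap": 0},
  {"tx": -0.035, "ty": 0.022, "finger_gap": 0},
  {"tx": -0.035, "ty": 0.022, "finger_gap": 0},
  {"tx": -0.03, "ty": 0.019, "finger_gap": 0},
  {"tx": -0.02, "ty": 0.013, "finger_gap": 0},
])

```text
time_s: 5.43
ee_pos: [0.5882, -0.0414, 0.1358]
orientation: [-2.363, -2.07, 0.006]
wrist_force: [-0.5, -1.0, -2.7]
finger_gap: 0.33
finger_force: 30.1
```

Request:
send_path([
  {"tx": -0.01, "ty": 0.006, "finger_gap": 0},
  {"finger_gap": 0},
  {"finger_gap": 0},
])

```text
time_s: 5.68
ee_pos: [0.5922, -0.0463, 0.1363]
orientation: [-2.356, -2.073, 0.003]
wrist_force: [-0.3, 0.2, -1.3]
finger_gap: 0.331
finger_force: 30.1
```

```bash
python3 go.py D .10
```

```text
D rot [-0.0036 -0.0005  0.0017] shift [0.0003 0.004  0.0363] pos [ 0.5922 -0.0463  0.1363] t 5.68 q7 0.11 F [-0.3  0.2 -1.3] gap 0.331
```

Request:
send_path([
  {"drx": -0.0036, "tx": 0.0003, "ty": 0.004, "tz": 0.02, "finger_gap": 0},
  {"tz": 0.036, "finger_gap": 0},
  {"tz": 0.026, "finger_gap": 0},
  {"finger_gap": 0},
  {"finger_gap": 0},
])

```text
time_s: 6.1
ee_pos: [0.596, -0.0448, 0.0546]
orientation: [-2.354, -2.078, 0.0]
wrist_force: [0.0, -0.2, -2.1]
finger_gap: 0.333
finger_force: 30.3
```

```bash
python3 go.py D .0365
```

```text
D rot [-0.0008 -0.0007  0.0049] shift [-0.0016  0.0003  0.0181] pos [ 0.596  -0.0448  0.0546] t 6.1 q7 0.17 F [ 0.  -0.2 -2.1] gap 0.333
```

Request:
send_path([
  {"drz": 0.004, "tx": -0.0014, "ty": 0.0003, "tz": 0.008, "finger_gap": 0},
  {"tz": 0.006, "finger_gap": 0},
  {"tz": 0.002, "finger_gap": 0},
  {"finger_gap": 0},
  {"finger_gap": 0},
])

```text
time_s: 6.52
ee_pos: [0.5982, -0.049, 0.0404]
orientation: [2.36, 2.069, 0.005]
wrist_force: [0.6, 0.1, -2.0]
finger_gap: 0.334
finger_force: 30.4
```

```bash
python3 go.py D .0365
```

```text
D rot [ 0.0044 -0.0003 -0.0024] shift [ 0.0023 -0.0025  0.0039] pos [ 0.5982 -0.049   0.0404] t 6.52 q7 0.18 F [ 0.6  0.1 -2. ] gap 0.334
```

Request:
send_path([
  {"finger_gap": 0},
  {"finger_gap": 0},
  {"finger_gap": 0},
])

```text
time_s: 6.77
ee_pos: [0.5981, -0.049, 0.0402]
orientation: [2.36, 2.069, 0.005]
wrist_force: [0.9, -0.3, -1.1]
finger_gap: 0.332
finger_force: 30.4
```

```bash
python3 go.py D .0365
```

```text
D rot [ 0.0041 -0.0002 -0.0023] shift [ 0.0023 -0.0023  0.0037] pos [ 0.5981 -0.049   0.0402] t 6.77 q7 0.18 F [ 0.9 -0.3 -1.1] gap 0.332
```

Request:
send_path([
  {"drx": 0.0041, "drz": -0.002, "tx": 0.0023, "ty": -0.0023, "tz": 0.0015, "finger_gap": 0},
  {"finger_gap": 0},
  {"finger_gap": 0},
])

```text
time_s: 7.02
ee_pos: [0.5957, -0.046, 0.0382]
orientation: [-2.359, -2.073, 0.001]
wrist_force: [-0.4, -1.1, -2.8]
finger_gap: 0.332
finger_force: 30.4
```

```bash
python3 go.py D .0365
```

```text
D rot [-0.001  -0.0002  0.0002] shift [-0.0004  0.0004  0.0017] pos [ 0.5957 -0.046   0.0382] t 7.02 q7 0.18 F [-0.4 -1.1 -2.8] gap 0.332
```

Well centred. I'll lower it the last 2 mm in small steps.

Request:
send_path([
  {"tz": 0.0012, "finger_gap": 0},
  {"finger_gap": 0},
  {"finger_gap": 0},
])

```text
time_s: 7.27
ee_pos: [0.5959, -0.0464, 0.037]
orientation: [-2.36, -2.073, 0.001]
wrist_force: [-0.6, 0.3, -3.0]
finger_gap: 0.329
finger_force: 30.4
```

```bash
python3 go.py D .0357
```

```text
D rot [-0.0007  0.     -0.0003] shift [0.     0.0002 0.0013] pos [ 0.5959 -0.0464  0.037 ] t 7.27 q7 0.18 F [-0.6  0.3 -3. ] gap 0.329
```

Request:
send_path([
  {"tz": 0.001, "finger_gap": 0},
  {"finger_gap": 0},
  {"finger_gap": 0},
])

```text
time_s: 7.52
ee_pos: [0.5958, -0.0464, 0.0361]
orientation: [-2.36, -2.073, 0.001]
wrist_force: [0.6, -0.1, -2.2]
finger_gap: 0.33
finger_force: 30.4
```

```bash
python3 go.py D .0357
```

```text
D rot [-0.0007 -0.     -0.0003] shift [0.     0.0003 0.0004] pos [ 0.5958 -0.0464  0.0361] t 7.52 q7 0.18 F [ 0.6 -0.1 -2.2] gap 0.33
```

Request:
send_path([
  {"tz": 0.0008, "finger_gap": 0},
  {"finger_gap": 0},
  {"finger_gap": 0},
])

```text
time_s: 7.77
ee_pos: [0.596, -0.0464, 0.0358]
orientation: [-2.36, -2.073, -0.0]
wrist_force: [-1.6, 0.6, 3.5]
finger_gap: 0.327
finger_force: 30.8
```

```bash
python3 go.py D .0357
```

```text
D rot [-0.0003 -0.0003 -0.0003] shift [-0.      0.0001  0.0001] pos [ 0.596  -0.0464  0.0358] t 7.77 q7 0.18 F [-1.6  0.6  3.5] gap 0.327
```

Request:
send_path([
  {"tz": 0.0006, "finger_gap": 0},
  {"finger_gap": 0},
  {"finger_gap": 0},
])

```text
time_s: 8.02
ee_pos: [0.5961, -0.0464, 0.0358]
orientation: [-2.36, -2.073, -0.001]
wrist_force: [-2.8, -0.2, 7.2]
finger_gap: 0.324
finger_force: 31.2
```

```bash
python3 go.py D .0357
```

```text
D rot [-0.0002 -0.0006 -0.0004] shift [ 0.     -0.      0.0001] pos [ 0.5961 -0.0464  0.0358] t 8.02 q7 0.18 F [-2.8 -0.2  7.2] gap 0.324
```

Contact at TCP z = 35.8 mm, as expected for a 12 mm pad. Releasing.

Request:
send_path([
  {"finger_gap": 0.38},
  {"finger_gap": 0.42},
  {"finger_gap": 0.5},
  {"finger_gap": 0.7},
  {"finger_gap": 1},
], grip_force=20)

```text
time_s: 8.43
ee_pos: [0.596, -0.0464, 0.0346]
orientation: [-2.36, -2.073, 0.001]
wrist_force: [0.5, 0.1, 0.4]
finger_gap: 0.768
finger_force: 0.0
```

Request:
send_path([
  {"finger_gap": 1},
  {"tz": -0.012, "finger_gap": 1},
  {"tz": -0.035, "finger_gap": 1},
  {"tz": -0.035, "finger_gap": 1},
  {"tz": -0.025, "finger_gap": 1},
])

```text
time_s: 8.85
ee_pos: [0.597, -0.0469, 0.1452]
orientation: [2.36, 2.071, 0.003]
wrist_force: [-0.1, -0.6, 0.8]
finger_gap: 1.0
finger_force: 0.0
```

```bash
python3 go.py b .14
```

Run:
```python
from vis import *
np.set_printoptions(precision=4,suppress=True)
s=cap("scene"); t=cap("top")
cv2.imwrite("pics/o2.png",np.hstack([cv2.resize(s["img"][190:290,190:290],None,fx=4,fy=4),cv2.resize(t["img"][130:230,270:370],None,fx=4,fy=4)])[:,:,::-1])
p=[.5961,-.0464,.072]; a=proj(s,p)[0]; print(a)
try:
    b=lens(s,a,"o",20); print(b, ray_z(s,b[0],.072))
except Exception as e: print(e)
```

```text
b rot [ 0.0026 -0.0002 -0.0009] shift [-0.2609 -0.1294  0.0048] pos [ 0.597  -0.0469  0.1452] t 8.85 q7 0.11 F [-0.1 -0.6  0.8] gap 1.0
[236.8508 223.5445]
(array([237.5658, 223.2826]), np.float64(55.265625)) [ 0.5947 -0.0458]
```

View pics/o2.png

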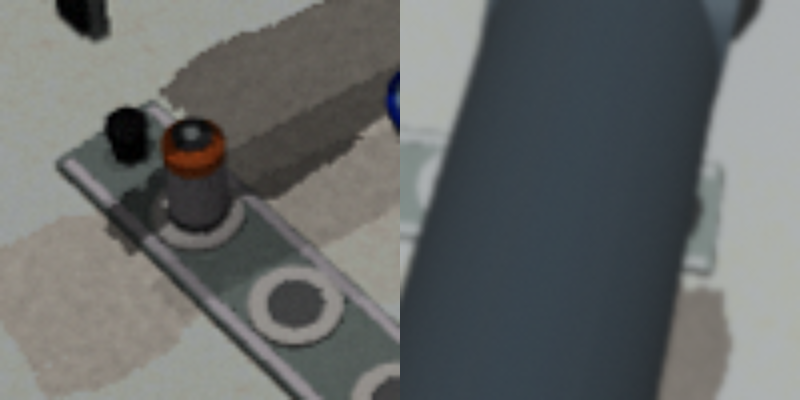

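The orange objective stands upright in the middle of pad d, next to the black stop (lens at (237.6,223.3), about 1.5 mm from the pad centre). The blue one is next.

Request:
send_path([
  {"tx": -0.02, "ty": -0.01, "finger_gap": 1},
  {"tx": -0.036, "ty": -0.018, "finger_gap": 1},
  {"tx": -0.036, "ty": -0.018, "finger_gap": 1},
  {"tx": -0.036, "ty": -0.018, "finger_gap": 1},
  {"tx": -0.036, "ty": -0.018, "finger_gap": 1},
])

```text
time_s: 9.37
ee_pos: [0.4919, -0.1995, 0.1417]
orientation: [-2.359, -2.073, 0.001]
wrist_force: [-0.3, -1.3, -0.1]
finger_gap: 1.0
finger_force: 0.0
```

Request:
send_path([
  {"tx": -0.036, "ty": -0.018, "finger_gap": 1},
  {"tx": -0.036, "ty": -0.018, "finger_gap": 1},
  {"tx": -0.025, "ty": -0.011, "tz": 0.025, "finger_gap": 1},
  {"tz": 0.02, "finger_gap": 1},
  {"finger_gap": 1},
])

```text
time_s: 9.78
ee_pos: [0.4304, -0.2886, 0.0939]
orientation: [-2.36, -2.063, 0.005]
wrist_force: [-0.0, 0.5, -0.6]
finger_gap: 1.001
finger_force: 0.0
```

Request:
send_path([
  {"finger_gap": 1},
  {"finger_gap": 1},
])

```text
time_s: 9.95
ee_pos: [0.4354, -0.2879, 0.0974]
orientation: [2.359, 2.075, 0.001]
wrist_force: [0.7, -0.2, 0.5]
finger_gap: 0.998
finger_force: 0.0
```

```bash
python3 go.py b .09
```

```text
b rot [ 0.0003 -0.0002  0.0015] shift [-0.001  -0.0004  0.0074] pos [ 0.4354 -0.2879  0.0974] t 9.95 q7 0.66 F [ 0.7 -0.2  0.5] gap 0.998
```

Request:
send_path([
  {"tx": -0.001, "ty": -0.0004, "tz": 0.02, "finger_gap": 1},
  {"tz": 0.03, "finger_gap": 1},
  {"tz": 0.012, "finger_gap": 1},
  {"finger_gap": 1},
  {"finger_gap": 1},
])

```text
time_s: 10.37
ee_pos: [0.4344, -0.2891, 0.0353]
orientation: [-2.359, -2.074, 0.0]
wrist_force: [0.9, -0.1, 0.3]
finger_gap: 1.005
finger_force: 0.0
```

```bash
python3 go.py b .018
```

```text
b rot [-0.0005 -0.0001  0.0009] shift [0.0004 0.0004 0.0173] pos [ 0.4344 -0.2891  0.0353] t 10.37 q7 0.73 F [ 0.9 -0.1  0.3] gap 1.005
```

Request:
send_path([
  {"tx": 0.0004, "ty": 0.0004, "tz": 0.011, "finger_gap": 1},
  {"tz": 0.006, "finger_gap": 1},
  {"finger_gap": 1},
  {"finger_gap": 1},
])

```text
time_s: 10.7
ee_pos: [0.4342, -0.2891, 0.0178]
orientation: [-2.36, -2.073, 0.0]
wrist_force: [-0.8, 0.4, -0.7]
finger_gap: 0.998
finger_force: 0.0
```

```bash
python3 go.py b .018
```

```text
b rot [-0.0007 -0.0002 -0.0003] shift [ 0.0004  0.0007 -0.0002] pos [ 0.4342 -0.2891  0.0178] t 10.7 q7 0.75 F [-0.8  0.4 -0.7] gap 0.998
```

Request:
send_path([
  {"tx": 0.0004, "ty": 0.0007, "finger_gap": 0.6},
  {"finger_gap": 0.48},
  {"finger_gap": 0.42},
  {"finger_gap": 0.3},
  {"finger_gap": 0},
], grip_force=30)

```text
time_s: 11.12
ee_pos: [0.4351, -0.289, 0.0182]
orientation: [-2.361, -2.073, 0.0]
wrist_force: [-1.6, 0.6, 2.7]
finger_gap: 0.368
finger_force: 29.5
```

Request:
send_path([
  {"finger_gap": 0},
  {"finger_gap": 0},
  {"finger_gap": 0},
  {"finger_gap": 0},
])

```text
time_s: 11.45
ee_pos: [0.4351, -0.289, 0.0181]
orientation: [-2.361, -2.073, 0.0]
wrist_force: [-1.0, 1.3, 5.5]
finger_gap: 0.37
finger_force: 29.6
```

```bash
python3 go.py b .018
```

```text
b rot [-0.0001 -0.     -0.0004] shift [ 0.0002 -0.0002  0.0001] pos [ 0.4351 -0.289   0.0181] t 11.45 q7 0.75 F [-1.   1.3  5.5] gap 0.37
```

Request:
send_path([
  {"tz": -0.01, "finger_gap": 0},
  {"tz": -0.03, "finger_gap": 0},
  {"tz": -0.038, "finger_gap": 0},
  {"tz": -0.034, "finger_gap": 0},
  {"tz": -0.012, "finger_gap": 0},
])

```text
time_s: 11.87
ee_pos: [0.4368, -0.2906, 0.1464]
orientation: [2.357, 2.068, 0.004]
wrist_force: [1.0, -0.9, -1.4]
finger_gap: 0.372
finger_force: 30.2
```

```bash
python3 go.py C .14
```

```text
C rot [ 0.0063  0.0022 -0.0009] shift [0.3378 0.1256 0.0064] pos [ 0.4368 -0.2906  0.1464] t 11.87 q7 0.61 F [ 1.  -0.9 -1.4] gap 0.372
```

Request:
send_path([
  {"drx": 0.006, "dry": 0.002, "tx": 0.015, "ty": 0.0055, "finger_gap": 0},
  {"tx": 0.033, "ty": 0.0125, "finger_gap": 0},
  {"tx": 0.037, "ty": 0.0138, "finger_gap": 0},
  {"tx": 0.037, "ty": 0.0138, "finger_gap": 0},
  {"tx": 0.037, "ty": 0.0138, "finger_gap": 0},
])

```text
time_s: 12.28
ee_pos: [0.5146, -0.1372, 0.142]
orientation: [-2.357, -2.068, 0.004]
wrist_force: [1.1, -1.0, -1.1]
finger_gap: 0.375
finger_force: 30.2
```

Request:
send_path([
  {"tx": 0.037, "ty": 0.0138, "finger_gap": 0},
  {"tx": 0.037, "ty": 0.0138, "finger_gap": 0},
  {"tx": 0.037, "ty": 0.0138, "finger_gap": 0},
  {"tx": 0.033, "ty": 0.012, "finger_gap": 0},
  {"tx": 0.022, "ty": 0.008, "finger_gap": 0},
])

```text
time_s: 12.7
ee_pos: [0.5978, 0.0228, 0.1415]
orientation: [-2.35, -2.074, 0.003]
wrist_force: [0.6, -0.1, -0.6]
finger_gap: 0.369
finger_force: 30.2
```

Request:
send_path([
  {"tx": 0.012, "ty": 0.005, "finger_gap": 0},
  {"finger_gap": 0},
  {"finger_gap": 0},
])

```text
time_s: 12.95
ee_pos: [0.6026, 0.028, 0.1414]
orientation: [-2.356, -2.069, 0.007]
wrist_force: [0.3, -0.6, -0.9]
finger_gap: 0.371
finger_force: 30.2
```

```bash
python3 go.py C .06
```

```text
C rot [-0.0075 -0.0006 -0.0006] shift [0.0004 0.0032 0.0814] pos [0.6026 0.028  0.1414] t 12.95 q7 -0.01 F [ 0.3 -0.6 -0.9] gap 0.371
```

Request:
send_path([
  {"drx": -0.007, "tx": 0.0004, "ty": 0.0032, "tz": 0.025, "finger_gap": 0},
  {"tz": 0.037, "finger_gap": 0},
  {"tz": 0.028, "finger_gap": 0},
  {"tz": 0.006, "finger_gap": 0},
  {"finger_gap": 0},
])

```text
time_s: 13.37
ee_pos: [0.604, 0.0265, 0.0441]
orientation: [-2.362, -2.067, 0.005]
wrist_force: [-0.5, -0.9, -1.8]
finger_gap: 0.37
finger_force: 30.2
```

Request:
send_path([
  {"finger_gap": 0},
  {"finger_gap": 0},
])

```text
time_s: 13.53
ee_pos: [0.6079, 0.0281, 0.0479]
orientation: [2.361, 2.07, 0.007]
wrist_force: [-0.1, -0.8, -1.8]
finger_gap: 0.369
finger_force: 30.2
```

```bash
python3 go.py C .034
```

```text
C rot [ 0.0041 -0.0026 -0.0018] shift [-0.0004 -0.0027  0.0138] pos [0.6079 0.0281 0.0479] t 13.53 q7 0.05 F [-0.1 -0.8 -1.8] gap 0.369
```

Request:
send_path([
  {"drx": 0.004, "dry": -0.0025, "drz": -0.002, "tx": -0.0004, "ty": -0.0027, "tz": 0.01, "finger_gap": 0},
  {"tz": 0.004, "finger_gap": 0},
  {"finger_gap": 0},
  {"finger_gap": 0},
  {"finger_gap": 0},
])

```text
time_s: 13.95
ee_pos: [0.6038, 0.0294, 0.0318]
orientation: [-2.357, -2.074, 0.004]
wrist_force: [-0.3, -0.1, -1.8]
finger_gap: 0.371
finger_force: 30.2
```

```bash
python3 go.py C .032
```

```text
C rot [-0.0032  0.0004  0.0019] shift [-0.0011  0.0015 -0.0002] pos [0.6038 0.0294 0.0318] t 13.95 q7 0.06 F [-0.3 -0.1 -1.8] gap 0.371
```

Request:
send_path([
  {"drx": -0.0032, "drz": 0.002, "tx": -0.001, "ty": 0.0015, "finger_gap": 0},
  {"finger_gap": 0},
  {"finger_gap": 0},
])

```text
time_s: 14.2
ee_pos: [0.6052, 0.028, 0.0318]
orientation: [2.36, 2.073, -0.0]
wrist_force: [-0.0, 0.1, -1.8]
finger_gap: 0.372
finger_force: 30.2
```

```bash
python3 go.py C .0302
```

```text
C rot [-0.      0.0004 -0.0004] shift [ 0.0001 -0.      0.0016] pos [0.6052 0.028  0.0318] t 14.2 q7 0.06 F [-0.   0.1 -1.8] gap 0.372
```

Request:
send_path([
  {"tz": 0.001, "finger_gap": 0},
  {"finger_gap": 0},
  {"finger_gap": 0},
])

```text
time_s: 14.45
ee_pos: [0.605, 0.0281, 0.0306]
orientation: [-2.36, -2.073, 0.001]
wrist_force: [-0.1, -0.5, -0.3]
finger_gap: 0.372
finger_force: 30.2
```

```bash
python3 go.py C .0302
```

```text
C rot [-0.0005  0.0004 -0.0003] shift [0.     0.0002 0.0004] pos [0.605  0.0281 0.0306] t 14.45 q7 0.06 F [-0.1 -0.5 -0.3] gap 0.372
```

Request:
send_path([
  {"tz": 0.0005, "finger_gap": 0},
  {"finger_gap": 0},
  {"finger_gap": 0},
])

```text
time_s: 14.7
ee_pos: [0.6051, 0.0281, 0.0303]
orientation: [-2.361, -2.073, 0.001]
wrist_force: [-0.6, 0.6, 0.4]
finger_gap: 0.374
finger_force: 30.5
```

```bash
python3 go.py C .0302
```

```text
C rot [-0.0003  0.0003 -0.0003] shift [0.     0.0001 0.0001] pos [0.6051 0.0281 0.0303] t 14.7 q7 0.06 F [-0.6  0.6  0.4] gap 0.374
```

Request:
send_path([
  {"tz": 0.0003, "finger_gap": 0},
  {"finger_gap": 0},
  {"finger_gap": 0},
])

```text
time_s: 14.95
ee_pos: [0.6051, 0.0281, 0.0302]
orientation: [-2.36, -2.073, 0.0]
wrist_force: [-2.5, -0.1, 3.7]
finger_gap: 0.366
finger_force: 30.8
```

```bash
python3 go.py C .0302
```

```text
C rot [-0.0002  0.0002 -0.0003] shift [0.     0.0001 0.    ] pos [0.6051 0.0281 0.0302] t 14.95 q7 0.06 F [-2.5 -0.1  3.7] gap 0.366
```

Blue is in contact with the pad, so I'll release it, rise, and head for yellow.

Request:
send_path([
  {"finger_gap": 0.42},
  {"finger_gap": 0.46},
  {"finger_gap": 0.55},
  {"finger_gap": 0.75},
  {"finger_gap": 1},
], grip_force=20)

```text
time_s: 15.37
ee_pos: [0.605, 0.0281, 0.0297]
orientation: [2.36, 2.073, -0.001]
wrist_force: [-0.4, 0.1, 0.3]
finger_gap: 0.816
finger_force: 0.0
```

Request:
send_path([
  {"finger_gap": 1},
  {"tz": -0.012, "finger_gap": 1},
  {"tz": -0.035, "finger_gap": 1},
  {"tz": -0.035, "finger_gap": 1},
  {"tz": -0.025, "finger_gap": 1},
])

```text
time_s: 15.78
ee_pos: [0.6062, 0.0277, 0.1404]
orientation: [2.36, 2.071, 0.003]
wrist_force: [0.9, 0.2, -0.6]
finger_gap: 0.998
finger_force: 0.0
```

Run:
```python
from vis import *
np.set_printoptions(precision=4,suppress=True)
s=cap("scene")
for k,p in dict(o=[.5961,-.0464,.072],b=[.6052,.0281,.063]).items():
    a=proj(s,p)[0]; b=lens(s,a,k,20); print(k,a,b, ray_z(s,b[0],p[2])-p[:2])
```

```bash
python3 go.py y .14
```

```text
o [236.8508 223.5445] (array([237.8864, 224.109 ]), np.float64(51.796875)) [-0.0003  0.0025]
b [262.7458 249.8325] (array([263.3245, 249.7355]), np.float64(92.734375)) [-0.0009  0.0007]
y rot [ 0.011  -0.0028 -0.0011] shift [-0.2032 -0.1383  0.0031] pos [0.6093 0.0276 0.1452] t 15.83 q7 -0.01 F [ 1.1 -0.3  3. ] gap 1.0
```

Orange and blue both sit within about 2.5 mm of their pad centres. Moving to yellow.

Request:
send_path([
  {"drx": 0.011, "dry": -0.003, "tx": -0.017, "ty": -0.0115, "finger_gap": 1},
  {"tx": -0.034, "ty": -0.023, "finger_gap": 1},
  {"tx": -0.034, "ty": -0.023, "finger_gap": 1},
  {"tx": -0.034, "ty": -0.023, "finger_gap": 1},
  {"tx": -0.034, "ty": -0.023, "finger_gap": 1},
])

```text
time_s: 16.25
ee_pos: [0.4806, -0.1117, 0.1386]
orientation: [-2.356, -2.069, 0.016]
wrist_force: [0.2, -0.7, 0.4]
finger_gap: 0.997
finger_force: 0.0
```

Request:
send_path([
  {"tx": -0.034, "ty": -0.023, "finger_gap": 1},
  {"tx": -0.016, "ty": -0.0115, "tz": 0.02, "finger_gap": 1},
  {"tz": 0.035, "finger_gap": 1},
  {"tz": 0.02, "finger_gap": 1},
  {"finger_gap": 1},
])

```text
time_s: 16.67
ee_pos: [0.4373, -0.1552, 0.0612]
orientation: [-2.353, -2.063, 0.023]
wrist_force: [0.4, -0.6, -0.8]
finger_gap: 0.998
finger_force: 0.0
```

Request:
send_path([
  {"finger_gap": 1},
  {"finger_gap": 1},
])

```text
time_s: 16.83
ee_pos: [0.442, -0.1559, 0.065]
orientation: [-2.357, -2.07, 0.014]
wrist_force: [0.7, 0.1, 0.0]
finger_gap: 0.996
finger_force: 0.0
```

```bash
python3 go.py y .04
```

```text
y rot [-0.0096  0.0036 -0.0002] shift [0.0006 0.004  0.025 ] pos [ 0.442  -0.1559  0.065 ] t 16.83 q7 0.41 F [0.7 0.1 0. ] gap 0.996
```

Request:
send_path([
  {"drx": -0.0096, "dry": 0.0036, "tx": 0.0006, "ty": 0.004, "tz": 0.015, "finger_gap": 1},
  {"tz": 0.01, "finger_gap": 1},
  {"finger_gap": 1},
  {"finger_gap": 1},
  {"finger_gap": 1},
])

```text
time_s: 17.25
ee_pos: [0.4454, -0.1555, 0.0395]
orientation: [-2.36, -2.073, 0.001]
wrist_force: [0.2, -0.6, 0.0]
finger_gap: 0.999
finger_force: 0.0
```

```bash
python3 go.py y .006
```

```text
y rot [-0.0009 -0.0001 -0.0002] shift [-0.0003  0.0004  0.0335] pos [ 0.4454 -0.1555  0.0395] t 17.25 q7 0.45 F [ 0.2 -0.6  0. ] gap 0.999
```

Request:
send_path([
  {"tx": -0.0003, "ty": 0.0004, "tz": 0.016, "finger_gap": 1},
  {"tz": 0.012, "finger_gap": 1},
  {"tz": 0.004, "finger_gap": 1},
  {"finger_gap": 1},
  {"finger_gap": 1},
])

```text
time_s: 17.67
ee_pos: [0.4456, -0.156, 0.0074]
orientation: [-2.36, -2.072, 0.001]
wrist_force: [0.0, -0.3, 0.1]
finger_gap: 1.004
finger_force: 0.0
```

```bash
python3 go.py y .0055
```

```text
y rot [-0.0012 -0.0001 -0.0004] shift [0.0001 0.0002 0.0019] pos [ 0.4456 -0.156   0.0074] t 17.67 q7 0.5 F [ 0.  -0.3  0.1] gap 1.004
```

Request:
send_path([
  {"ty": 0.0002, "tz": 0.003, "finger_gap": 1},
  {"finger_gap": 0.6},
  {"finger_gap": 0.48},
  {"finger_gap": 0.4},
  {"finger_gap": 0.2},
], grip_force=30)

```text
time_s: 18.08
ee_pos: [0.4457, -0.1558, 0.0041]
orientation: [-2.36, -2.072, 0.001]
wrist_force: [-0.8, -0.0, -0.2]
finger_gap: 0.453
finger_force: 0.0
```

Request:
send_path([
  {"finger_gap": 0},
  {"finger_gap": 0},
  {"finger_gap": 0},
  {"finger_gap": 0},
])

```text
time_s: 18.42
ee_pos: [0.4457, -0.1558, 0.0048]
orientation: [-2.359, -2.072, 0.0]
wrist_force: [-3.4, 0.9, 9.6]
finger_gap: 0.318
finger_force: 24.0
```

```bash
python3 go.py y .0044
```

```text
y rot [-0.0013 -0.001  -0.0005] shift [-0.0001  0.0001  0.0004] pos [ 0.4457 -0.1558  0.0048] t 18.42 q7 0.5 F [-3.4  0.9  9.6] gap 0.318
```

Request:
send_path([
  {"finger_gap": 0},
  {"finger_gap": 0},
  {"finger_gap": 0},
])

```text
time_s: 18.67
ee_pos: [0.4457, -0.1558, 0.0048]
orientation: [-2.359, -2.072, 0.0]
wrist_force: [-1.7, 1.5, 9.3]
finger_gap: 0.314
finger_force: 24.0
```

```bash
python3 go.py y .0044
```

Run:
```python
from vis import *
s=cap("scene")
cv2.imwrite("pics/y1.png",cv2.resize(s["img"][110:210,190:310],None,fx=5,fy=5)[:,:,::-1])
```

```text
y rot [-0.0013 -0.001  -0.0004] shift [-0.0001  0.0001  0.0004] pos [ 0.4457 -0.1558  0.0048] t 18.67 q7 0.5 F [-1.7  1.5  9.3] gap 0.314
```

View pics/y1.png

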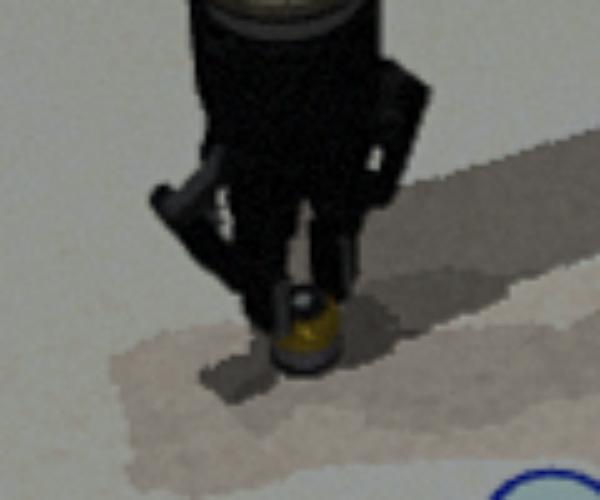

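Yellow is held upright, but the pads grip high, around its band (crop pixel (305,330)), and the gap is smaller than expected. I'll re-grip 3.5 mm lower.

Request:
send_path([
  {"finger_gap": 0.38},
  {"finger_gap": 0.5},
  {"finger_gap": 0.5},
  {"finger_gap": 0.5},
])

```text
time_s: 19.05
ee_pos: [0.4454, -0.1557, 0.0038]
orientation: [-2.359, -2.072, 0.002]
wrist_force: [-0.5, -0.4, 0.5]
finger_gap: 0.503
finger_force: 0.0
```

Request:
send_path([
  {"tz": 0.002, "finger_gap": 0.5},
  {"finger_gap": 0.5},
  {"finger_gap": 0.5},
])

```text
time_s: 19.3
ee_pos: [0.4453, -0.1558, 0.0017]
orientation: [-2.359, -2.072, 0.002]
wrist_force: [0.5, 0.7, -0.2]
finger_gap: 0.499
finger_force: 0.0
```

```bash
python3 go.py y .001
```

```text
y rot [-0.0022 -0.0002 -0.0003] shift [-0.0001  0.0005  0.0007] pos [ 0.4453 -0.1558  0.0017] t 19.3 q7 0.5 F [ 0.5  0.7 -0.2] gap 0.499
```

Request:
send_path([
  {"drx": -0.002, "ty": 0.0005, "finger_gap": 0.45},
  {"finger_gap": 0.4},
  {"finger_gap": 0.3},
  {"finger_gap": 0},
  {"finger_gap": 0},
], grip_force=30)

```text
time_s: 19.72
ee_pos: [0.4459, -0.1559, 0.0021]
orientation: [-2.361, -2.073, -0.001]
wrist_force: [-2.0, 0.0, 4.6]
finger_gap: 0.34
finger_force: 29.4
```

Request:
send_path([
  {"finger_gap": 0},
  {"finger_gap": 0},
  {"finger_gap": 0},
])

```text
time_s: 19.97
ee_pos: [0.446, -0.1559, 0.0021]
orientation: [-2.361, -2.073, -0.001]
wrist_force: [-1.1, -0.3, 6.4]
finger_gap: 0.342
finger_force: 29.4
```

```bash
python3 go.py y .0017
```

```text
y rot [ 0.0003 -0.0004 -0.0004] shift [-0.0001 -0.0002  0.0004] pos [ 0.446  -0.1559  0.0021] t 19.97 q7 0.5 F [-1.1 -0.3  6.4] gap 0.342
```

Request:
send_path([
  {"tz": -0.01, "finger_gap": 0},
  {"tz": -0.03, "finger_gap": 0},
  {"tz": -0.038, "finger_gap": 0},
  {"tz": -0.034, "finger_gap": 0},
  {"tz": -0.012, "finger_gap": 0},
])

```text
time_s: 20.38
ee_pos: [0.4483, -0.1571, 0.1303]
orientation: [2.357, 2.068, 0.008]
wrist_force: [0.8, -0.1, -1.7]
finger_gap: 0.34
finger_force: 30.1
```

```bash
python3 go.py A .125
```

```text
A rot [ 0.0077  0.0001 -0.0011] shift [0.354  0.1319 0.0063] pos [ 0.4483 -0.1571  0.1303] t 20.38 q7 0.33 F [ 0.8 -0.1 -1.7] gap 0.34
```

Request:
send_path([
  {"drx": 0.008, "tx": 0.015, "ty": 0.0056, "finger_gap": 0},
  {"tx": 0.034, "ty": 0.0126, "finger_gap": 0},
  {"tx": 0.0375, "ty": 0.014, "finger_gap": 0},
  {"tx": 0.0375, "ty": 0.014, "finger_gap": 0},
  {"tx": 0.0375, "ty": 0.014, "finger_gap": 0},
])

```text
time_s: 20.8
ee_pos: [0.5269, -0.0019, 0.126]
orientation: [-2.357, -2.069, 0.007]
wrist_force: [0.5, -0.4, -1.6]
finger_gap: 0.34
finger_force: 30.1
```

Request:
send_path([
  {"tx": 0.0375, "ty": 0.014, "finger_gap": 0},
  {"tx": 0.0375, "ty": 0.014, "finger_gap": 0},
  {"tx": 0.0375, "ty": 0.014, "finger_gap": 0},
  {"tx": 0.0375, "ty": 0.014, "finger_gap": 0},
  {"tx": 0.026, "ty": 0.009, "finger_gap": 0},
])

```text
time_s: 21.22
ee_pos: [0.6146, 0.1674, 0.1251]
orientation: [-2.352, -2.073, 0.005]
wrist_force: [0.6, -0.7, -1.5]
finger_gap: 0.342
finger_force: 30.1
```

Request:
send_path([
  {"tx": 0.015, "ty": 0.006, "finger_gap": 0},
  {"finger_gap": 0},
  {"finger_gap": 0},
])

```text
time_s: 21.47
ee_pos: [0.6212, 0.1775, 0.1246]
orientation: [-2.354, -2.072, 0.01]
wrist_force: [-0.3, -0.3, -1.0]
finger_gap: 0.34
finger_force: 30.1
```

```bash
python3 go.py A .035
```

```text
A rot [-0.0084  0.0009  0.0016] shift [-0.0001  0.0047  0.0896] pos [0.6212 0.1775 0.1246] t 21.47 q7 -0.23 F [-0.3 -0.3 -1. ] gap 0.34
```

Request:
send_path([
  {"drx": -0.0084, "dry": 0.001, "drz": 0.0016, "ty": 0.0047, "tz": 0.025, "finger_gap": 0},
  {"tz": 0.037, "finger_gap": 0},
  {"tz": 0.025, "finger_gap": 0},
  {"tz": 0.006, "finger_gap": 0},
  {"finger_gap": 0},
])

```text
time_s: 21.88
ee_pos: [0.6242, 0.1741, 0.0303]
orientation: [-2.363, -2.068, 0.005]
wrist_force: [0.4, -0.3, -0.9]
finger_gap: 0.341
finger_force: 30.0
```

Request:
send_path([
  {"finger_gap": 0},
  {"finger_gap": 0},
])

```text
time_s: 22.05
ee_pos: [0.6277, 0.1758, 0.0342]
orientation: [2.362, 2.069, 0.007]
wrist_force: [0.2, 0.5, -0.3]
finger_gap: 0.343
finger_force: 30.0
```

```bash
python3 go.py A .017
```

```text
A rot [ 0.0041 -0.0024 -0.0028] shift [ 0.0006 -0.0028  0.0172] pos [0.6277 0.1758 0.0342] t 22.05 q7 -0.18 F [ 0.2  0.5 -0.3] gap 0.343
```

Request:
send_path([
  {"drx": 0.004, "dry": -0.0024, "drz": -0.0028, "tx": 0.0006, "ty": -0.0028, "tz": 0.011, "finger_gap": 0},
  {"tz": 0.004, "finger_gap": 0},
  {"finger_gap": 0},
  {"finger_gap": 0},
  {"finger_gap": 0},
])

```text
time_s: 22.47
ee_pos: [0.6235, 0.1772, 0.0171]
orientation: [-2.358, -2.074, 0.005]
wrist_force: [0.2, -0.3, -0.8]
finger_gap: 0.342
finger_force: 30.0
```

```bash
python3 go.py A .016
```

```text
A rot [-0.0031  0.0012  0.001 ] shift [-0.0002  0.0016  0.0011] pos [0.6235 0.1772 0.0171] t 22.47 q7 -0.17 F [ 0.2 -0.3 -0.8] gap 0.342
```

Request:
send_path([
  {"drx": -0.0031, "dry": 0.0012, "drz": 0.001, "tx": -0.0002, "ty": 0.0016, "tz": 0.0012, "finger_gap": 0},
  {"finger_gap": 0},
  {"finger_gap": 0},
])

```text
time_s: 22.72
ee_pos: [0.6251, 0.1767, 0.0158]
orientation: [-2.36, -2.073, 0.0]
wrist_force: [0.9, -0.3, -1.7]
finger_gap: 0.339
finger_force: 30.0
```

```bash
python3 go.py A .0141
```

```text
A rot [-0.0001  0.     -0.0003] shift [0.0001 0.     0.0017] pos [0.6251 0.1767 0.0158] t 22.72 q7 -0.17 F [ 0.9 -0.3 -1.7] gap 0.339
```

Request:
send_path([
  {"tz": 0.001, "finger_gap": 0},
  {"finger_gap": 0},
  {"finger_gap": 0},
])

```text
time_s: 22.97
ee_pos: [0.6249, 0.1768, 0.0147]
orientation: [-2.36, -2.073, 0.0]
wrist_force: [1.5, -0.4, -1.8]
finger_gap: 0.34
finger_force: 30.0
```

```bash
python3 go.py A .0141
```

```text
A rot [-0.0004  0.     -0.0001] shift [-0.      0.0002  0.0006] pos [0.6249 0.1768 0.0147] t 22.97 q7 -0.17 F [ 1.5 -0.4 -1.8] gap 0.34
```

Request:
send_path([
  {"tz": 0.0006, "finger_gap": 0},
  {"finger_gap": 0},
  {"finger_gap": 0},
])

```text
time_s: 23.22
ee_pos: [0.6251, 0.1768, 0.0143]
orientation: [-2.36, -2.073, -0.0]
wrist_force: [0.0, 0.1, 0.3]
finger_gap: 0.342
finger_force: 30.2
```

```bash
python3 go.py A .0141
```

```text
A rot [-0.     -0.0001 -0.0001] shift [-0.      0.      0.0002] pos [0.6251 0.1768 0.0143] t 23.22 q7 -0.17 F [0.  0.1 0.3] gap 0.342
```

Request:
send_path([
  {"tz": 0.0004, "finger_gap": 0},
  {"finger_gap": 0},
  {"finger_gap": 0},
])

```text
time_s: 23.47
ee_pos: [0.6251, 0.1768, 0.0143]
orientation: [-2.36, -2.073, -0.0]
wrist_force: [-2.0, -0.3, 3.9]
finger_gap: 0.337
finger_force: 30.7
```

```bash
python3 go.py A .0141
```

```text
A rot [-0.     -0.0003 -0.0001] shift [-0.      0.      0.0002] pos [0.6251 0.1768 0.0143] t 23.47 q7 -0.17 F [-2.  -0.3  3.9] gap 0.337
```

Request:
send_path([
  {"finger_gap": 0.39},
  {"finger_gap": 0.43},
  {"finger_gap": 0.52},
  {"finger_gap": 0.75},
  {"finger_gap": 1},
], grip_force=20)

```text
time_s: 23.88
ee_pos: [0.6249, 0.1768, 0.0136]
orientation: [-2.36, -2.073, 0.001]
wrist_force: [-0.3, -0.3, -0.6]
finger_gap: 0.786
finger_force: 0.0
```

Request:
send_path([
  {"finger_gap": 1},
  {"tz": -0.012, "finger_gap": 1},
  {"tz": -0.035, "finger_gap": 1},
  {"tz": -0.035, "finger_gap": 1},
  {"tz": -0.03, "finger_gap": 1},
])

```text
time_s: 24.3
ee_pos: [0.6255, 0.1766, 0.1286]
orientation: [2.36, 2.072, 0.002]
wrist_force: [0.8, 0.5, 0.3]
finger_gap: 1.002
finger_force: 0.0
```

Run:
```python
from vis import *
np.set_printoptions(precision=4,suppress=True)
s=cap("scene")
for k,p in dict(o=[.5961,-.0464,.072],b=[.6052,.0281,.063],y=[.6251,.1768,.045]).items():
    a=proj(s,p)[0]; b=lens(s,a,k,20); print(k,a,b, ray_z(s,b[0],p[2])-p[:2])
a,_=lens(s,(363,255),"g",20); print("g",ray_z(s,a,.042))
```

```bash
python3 go.py g .12
```

```text
o [236.8508 223.5445] (array([237.5091, 223.2719]), np.float64(57.125)) [-0.0013  0.0005]
b [262.7458 249.8325] (array([263.3822, 249.714 ]), np.float64(95.171875)) [-0.001   0.0007]
y [318.7259 307.9578] (array([318.9708, 307.9046]), np.float64(95.75)) [-0.0004  0.0003]
g [0.4654 0.1597]
g rot [ 0.011  -0.0057 -0.0007] shift [-0.0393 -0.1604  0.0132] pos [0.6295 0.1773 0.1352] t 24.35 q7 -0.23 F [2.  0.1 4.1] gap 1.005
```

All three placed objectives are within 1.4 mm. Green is the last one.

Request:
send_path([
  {"drx": 0.011, "dry": -0.005, "tx": -0.005, "ty": -0.02, "finger_gap": 1},
  {"tx": -0.009, "ty": -0.037, "finger_gap": 1},
  {"tx": -0.009, "ty": -0.037, "finger_gap": 1},
  {"tx": -0.009, "ty": -0.037, "finger_gap": 1},
  {"tx": -0.007, "ty": -0.03, "tz": 0.01, "finger_gap": 1},
])

```text
time_s: 24.77
ee_pos: [0.4588, 0.1586, 0.119]
orientation: [-2.357, -2.069, 0.013]
wrist_force: [0.2, -0.8, -0.0]
finger_gap: 1.0
finger_force: 0.0
```

Request:
send_path([
  {"tz": 0.03, "finger_gap": 1},
  {"tz": 0.02, "finger_gap": 1},
  {"finger_gap": 1},
  {"finger_gap": 1},
  {"finger_gap": 1},
])

```text
time_s: 25.18
ee_pos: [0.461, 0.1588, 0.0687]
orientation: [-2.358, -2.07, 0.014]
wrist_force: [0.0, -0.4, -0.1]
finger_gap: 0.999
finger_force: 0.0
```

```bash
python3 go.py g .05
```

```text
g rot [-0.0092  0.0041 -0.0006] shift [0.0011 0.0047 0.0187] pos [0.461  0.1588 0.0687] t 25.18 q7 -0.29 F [ 0.  -0.4 -0.1] gap 0.999
```

Request:
send_path([
  {"drx": -0.0092, "dry": 0.0041, "tx": 0.0011, "ty": 0.0047, "tz": 0.012, "finger_gap": 1},
  {"tz": 0.008, "finger_gap": 1},
  {"finger_gap": 1},
  {"finger_gap": 1},
  {"finger_gap": 1},
])

```text
time_s: 25.6
ee_pos: [0.4647, 0.1591, 0.048]
orientation: [-2.36, -2.073, 0.002]
wrist_force: [0.2, 1.0, 0.5]
finger_gap: 1.0
finger_force: 0.0
```

```bash
python3 go.py g .01
```

```text
g rot [-0.0015  0.0006 -0.0003] shift [0.0002 0.001  0.038 ] pos [0.4647 0.1591 0.048 ] t 25.6 q7 -0.26 F [0.2 1.  0.5] gap 1.0
```

Request:
send_path([
  {"tx": 0.0002, "ty": 0.001, "tz": 0.018, "finger_gap": 1},
  {"tz": 0.014, "finger_gap": 1},
  {"tz": 0.006, "finger_gap": 1},
  {"finger_gap": 1},
  {"finger_gap": 1},
])

```text
time_s: 26.02
ee_pos: [0.4654, 0.1591, 0.0098]
orientation: [-2.36, -2.072, 0.003]
wrist_force: [-0.5, -0.4, 0.3]
finger_gap: 1.002
finger_force: 0.0
```

```bash
python3 go.py g .009
```

```text
g rot [-0.0019  0.0009 -0.0003] shift [0.0001 0.0002 0.0008] pos [0.4654 0.1591 0.0098] t 26.02 q7 -0.22 F [-0.5 -0.4  0.3] gap 1.002
```

Request:
send_path([
  {"drx": -0.0019, "dry": 0.0009, "ty": 0.0002, "tz": 0.001, "finger_gap": 0.6},
  {"finger_gap": 0.45},
  {"finger_gap": 0.38},
  {"finger_gap": 0.3},
  {"finger_gap": 0},
], grip_force=30)

```text
time_s: 26.43
ee_pos: [0.4655, 0.1593, 0.0088]
orientation: [-2.36, -2.073, -0.001]
wrist_force: [-3.5, -0.3, 11.2]
finger_gap: 0.305
finger_force: 32.5
```

Request:
send_path([
  {"finger_gap": 0},
  {"finger_gap": 0},
  {"finger_gap": 0},
  {"finger_gap": 0},
])

```text
time_s: 26.77
ee_pos: [0.4655, 0.1593, 0.0089]
orientation: [-2.36, -2.073, -0.001]
wrist_force: [-2.7, -0.9, 6.0]
finger_gap: 0.303
finger_force: 29.3
```

```bash
python3 go.py g .009
```

```text
g rot [ 0.0001 -0.0005 -0.0001] shift [-0.0001  0.0001 -0.0001] pos [0.4655 0.1593 0.0089] t 26.77 q7 -0.22 F [-2.7 -0.9  6. ] gap 0.303
```

Request:
send_path([
  {"tz": -0.01, "finger_gap": 0},
  {"tz": -0.03, "finger_gap": 0},
  {"tz": -0.038, "finger_gap": 0},
  {"tz": -0.034, "finger_gap": 0},
  {"tz": -0.012, "finger_gap": 0},
])

```text
time_s: 27.18
ee_pos: [0.4679, 0.1595, 0.1371]
orientation: [2.36, 2.071, 0.011]
wrist_force: [-0.1, 0.4, -1.7]
finger_gap: 0.303
finger_force: 29.8
```

```bash
python3 go.py B .13
```

```text
B rot [ 0.006  -0.0042 -0.0009] shift [-0.0377  0.1533  0.0078] pos [0.4679 0.1595 0.1371] t 27.18 q7 -0.36 F [-0.1  0.4 -1.7] gap 0.303
```

Request:
send_path([
  {"drx": 0.006, "dry": -0.004, "tx": -0.005, "ty": 0.018, "finger_gap": 0},
  {"tx": -0.008, "ty": 0.034, "finger_gap": 0},
  {"tx": -0.0085, "ty": 0.036, "finger_gap": 0},
  {"tx": -0.0085, "ty": 0.036, "finger_gap": 0},
  {"tx": -0.006, "ty": 0.022, "finger_gap": 0},
])

```text
time_s: 27.6
ee_pos: [0.6086, 0.1026, 0.1323]
orientation: [2.361, 2.071, -0.009]
wrist_force: [0.5, 0.0, -0.1]
finger_gap: 0.301
finger_force: 29.9
```

Request:
send_path([
  {"tx": -0.002, "ty": 0.008, "finger_gap": 0},
  {"finger_gap": 0},
  {"finger_gap": 0},
])

```text
time_s: 27.85
ee_pos: [0.6119, 0.1018, 0.1313]
orientation: [-2.358, -2.071, 0.014]
wrist_force: [-0.4, 0.6, -1.7]
finger_gap: 0.3
finger_force: 29.9
```

```bash
python3 go.py B .04
```

```text
B rot [-0.0083  0.0042 -0.0003] shift [0.0012 0.0039 0.0913] pos [0.6119 0.1018 0.1313] t 27.85 q7 -0.11 F [-0.4  0.6 -1.7] gap 0.3
```

Request:
send_path([
  {"drx": -0.0083, "dry": 0.0042, "tx": 0.0012, "ty": 0.0039, "tz": 0.025, "finger_gap": 0},
  {"tz": 0.037, "finger_gap": 0},
  {"tz": 0.025, "finger_gap": 0},
  {"tz": 0.006, "finger_gap": 0},
  {"finger_gap": 0},
])

```text
time_s: 28.27
ee_pos: [0.6142, 0.1033, 0.0371]
orientation: [-2.357, -2.074, 0.004]
wrist_force: [0.5, -0.3, -1.0]
finger_gap: 0.304
finger_force: 29.9
```

Request:
send_path([
  {"finger_gap": 0},
  {"finger_gap": 0},
])

```text
time_s: 28.43
ee_pos: [0.6184, 0.1027, 0.0409]
orientation: [2.358, 2.072, 0.007]
wrist_force: [0.1, -0.3, -0.8]
finger_gap: 0.301
finger_force: 29.9
```

```bash
python3 go.py B .0235
```

```text
B rot [ 0.0053 -0.0016  0.0004] shift [-0.0009 -0.0033  0.0173] pos [0.6184 0.1027 0.0409] t 28.43 q7 -0.05 F [ 0.1 -0.3 -0.8] gap 0.301
```

Request:
send_path([
  {"drx": 0.0053, "dry": -0.0016, "tx": -0.0009, "ty": -0.0033, "tz": 0.011, "finger_gap": 0},
  {"tz": 0.004, "finger_gap": 0},
  {"finger_gap": 0},
  {"finger_gap": 0},
  {"finger_gap": 0},
])

```text
time_s: 28.85
ee_pos: [0.614, 0.1016, 0.0238]
orientation: [-2.359, -2.072, 0.005]
wrist_force: [-0.3, -0.9, -1.7]
finger_gap: 0.303
finger_force: 29.9
```

```bash
python3 go.py B .0225
```

```text
B rot [-0.0029  0.0014 -0.0002] shift [0.0008 0.001  0.0013] pos [0.614  0.1016 0.0238] t 28.85 q7 -0.04 F [-0.3 -0.9 -1.7] gap 0.303
```

Request:
send_path([
  {"drx": -0.0029, "dry": 0.0014, "tx": 0.0008, "ty": 0.001, "tz": 0.0013, "finger_gap": 0},
  {"finger_gap": 0},
  {"finger_gap": 0},
])

```text
time_s: 29.1
ee_pos: [0.615, 0.1024, 0.0224]
orientation: [-2.36, -2.073, 0.0]
wrist_force: [0.4, 0.1, -1.2]
finger_gap: 0.302
finger_force: 29.9
```

```bash
python3 go.py B .0209
```

```text
B rot [-0.0001 -0.     -0.0001] shift [-0.0001  0.0001  0.0015] pos [0.615  0.1024 0.0224] t 29.1 q7 -0.04 F [ 0.4  0.1 -1.2] gap 0.302
```

Request:
send_path([
  {"tz": 0.001, "finger_gap": 0},
  {"finger_gap": 0},
  {"finger_gap": 0},
])

```text
time_s: 29.35
ee_pos: [0.6149, 0.1024, 0.0213]
orientation: [-2.36, -2.073, 0.0]
wrist_force: [0.1, -0.4, -0.7]
finger_gap: 0.301
finger_force: 29.9
```

```bash
python3 go.py B .0209
```

```text
B rot [-0.0004  0.0001 -0.    ] shift [-0.0001  0.0003  0.0004] pos [0.6149 0.1024 0.0213] t 29.35 q7 -0.04 F [ 0.1 -0.4 -0.7] gap 0.301
```

Request:
send_path([
  {"tz": 0.0005, "finger_gap": 0},
  {"finger_gap": 0},
  {"finger_gap": 0},
])

```text
time_s: 29.6
ee_pos: [0.615, 0.1024, 0.0211]
orientation: [-2.36, -2.073, -0.0]
wrist_force: [-0.8, -0.6, 0.3]
finger_gap: 0.302
finger_force: 30.1
```

```bash
python3 go.py B .0209
```

```text
B rot [-0.     -0.0001 -0.0001] shift [-0.0001  0.0001  0.0002] pos [0.615  0.1024 0.0211] t 29.6 q7 -0.04 F [-0.8 -0.6  0.3] gap 0.302
```

Request:
send_path([
  {"tz": 0.0004, "finger_gap": 0},
  {"finger_gap": 0},
  {"finger_gap": 0},
])

```text
time_s: 29.85
ee_pos: [0.615, 0.1024, 0.021]
orientation: [-2.36, -2.073, -0.0]
wrist_force: [-1.7, -0.4, 5.2]
finger_gap: 0.301
finger_force: 30.5
```

```bash
python3 go.py B .0209
```

```text
B rot [-0.0001 -0.0003 -0.0001] shift [-0.0001  0.0001  0.0001] pos [0.615  0.1024 0.021 ] t 29.85 q7 -0.04 F [-1.7 -0.4  5.2] gap 0.301
```

Request:
send_path([
  {"finger_gap": 0.35},
  {"finger_gap": 0.39},
  {"finger_gap": 0.5},
  {"finger_gap": 0.75},
  {"finger_gap": 1},
], grip_force=20)

```text
time_s: 30.27
ee_pos: [0.6149, 0.1023, 0.0203]
orientation: [-2.36, -2.073, 0.0]
wrist_force: [-0.2, -0.1, -0.0]
finger_gap: 0.765
finger_force: 0.0
```

Request:
send_path([
  {"finger_gap": 1},
  {"tz": -0.012, "finger_gap": 1},
  {"tz": -0.035, "finger_gap": 1},
  {"tz": -0.035, "finger_gap": 1},
  {"tz": -0.035, "finger_gap": 1},
])

```text
time_s: 30.68
ee_pos: [0.6147, 0.102, 0.1394]
orientation: [-2.361, -2.073, 0.001]
wrist_force: [0.4, 0.6, 0.0]
finger_gap: 0.998
finger_force: 0.0
```

Request:
send_path([
  {"tx": 0.015, "ty": -0.015, "finger_gap": 1},
  {"tx": 0.03, "ty": -0.02, "finger_gap": 1},
  {"tx": 0.03, "ty": -0.02, "finger_gap": 1},
  {"tx": 0.03, "ty": -0.02, "finger_gap": 1},
  {"tx": 0.03, "ty": -0.02, "finger_gap": 1},
])

```text
time_s: 31.1
ee_pos: [0.5375, 0.2497, 0.1387]
orientation: [-2.361, -2.072, -0.002]
wrist_force: [0.6, 0.2, -1.0]
finger_gap: 0.999
finger_force: 0.0
```

Request:
send_path([
  {"tx": 0.03, "ty": -0.02, "finger_gap": 1},
  {"tx": 0.03, "ty": -0.02, "finger_gap": 1},
  {"tx": 0.02, "ty": -0.01, "finger_gap": 1},
  {"finger_gap": 1},
  {"finger_gap": 1},
])

```text
time_s: 31.52
ee_pos: [0.4982, 0.3359, 0.1382]
orientation: [-2.356, -2.077, -0.001]
wrist_force: [0.9, -0.4, 0.4]
finger_gap: 1.0
finger_force: 0.0
```

Run:
```python
from vis import *
np.set_printoptions(precision=4,suppress=True)
s=cap("scene","pics/s9.png"); t=cap("top","pics/t9.png")
for k,p in dict(y=[.6251,.1768,.045],g=[.6151,.1023,.054],b=[.6052,.0281,.063],o=[.5961,-.0464,.072]).items():
    try:
        a=lens(s,proj(s,p)[0],k,20)[0]; b=lens(t,proj(t,p)[0],k)[0]; X,r=tri([s,t],[a,b]); print(k,X,"err mm",(X-p)*1e3,r)
    except Exception as e: print(k,e)
cv2.imwrite("pics/f.png",np.vstack([cv2.resize(s["img"][190:340,150:400],(800,480))[:,:,::-1]]))
```

```bash
python3 -c "
import cv2;cv2.imwrite('pics/f2.png',cv2.resize(cv2.imread('pics/t9.png')[130:270,130:370],(800,467)))"
```

```text
y [0.6251 0.1767 0.0453] err mm [ 0.0397 -0.0699  0.3407] 0.27571933255816816
g [0.6145 0.1021 0.0541] err mm [-0.6308 -0.1689  0.0568] 0.2643631181971102
b [0.6046 0.0285 0.0633] err mm [-0.5811  0.3657  0.2536] 0.30824983998383004
o [ 0.5952 -0.0464  0.0722] err mm [-0.9365  0.0456  0.1983] 0.3083581392170629
```

View pics/f.png

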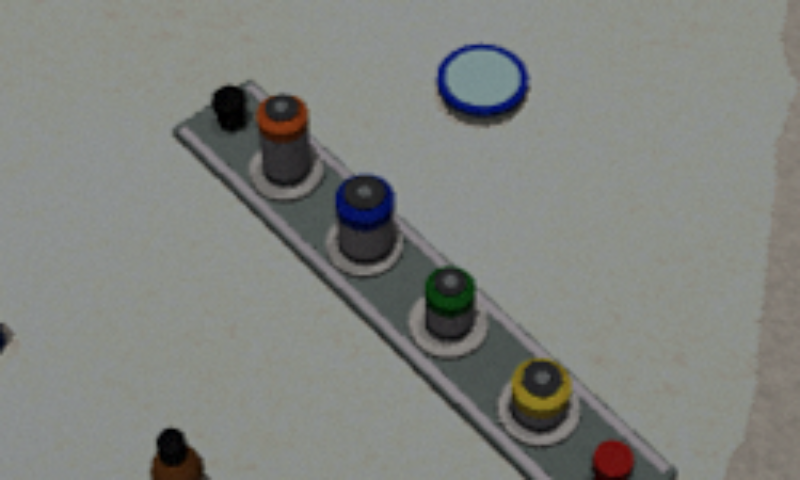

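View pics/f2.png

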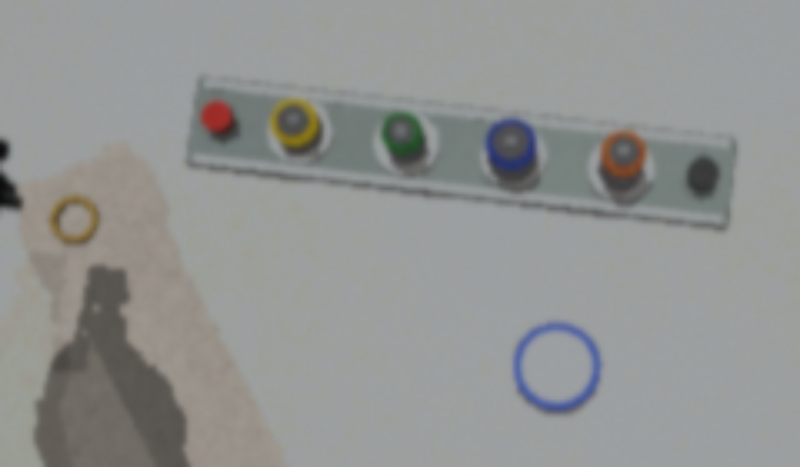

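Both views show the four standing upright and centred to within 1 mm. From the red stop the order is yellow, green, blue, orange; the dish is untouched at about (297,239) in the top view. The arm is clear, so I'm handing in.

```bash
python3 -c "
from cell import env
print(env.close_job())"
```

```text
the job is handed in; nothing more can be done
None
```

The job is handed in: from the red stop to the black one, yellow, green, blue and orange stand upright, each measured within about 1 mm of its pad centre, the dish was left where it was, and it took about 32 s of the 106 s allowed.

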